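# Wind open the screw press and put the bar away

### The job

Wind the screw press fully open by the revolving handle on its handwheel, letting your hand rise with the spindle, until the spindle comes up firmly against its stop; use light hand force and do not jam it there. Then draw the flat bar out from under the press and lay it flat in the long tray that has no dividers; do not drop it, and leave the other things on the bench alone.

Things in the scene. Friction and masses are not known exactly. Their poses are not given: they have to be found in the camera images.
- press: bench screw press, grey cast C-frame fixed to the bench. Origin on the bench under the spindle axis; z = spindle axis (vertical), +x from the axis to the column, +y along its steel bed. Bed 70 mm (x) by 230 mm (y), top at z 45 mm; column at x 80 to 125 mm; head 64 mm wide at z 127 to 167 mm, from the column to x -30 mm; throat open in front and on both sides
- wheel: dark iron handwheel, level above the press head, 140 mm over the rim; origin on the spindle axis, level with its upper face (200 mm above the bench when shut); its nut stands 10 mm above that. Turned counterclockwise seen from above it opens: wheel, handle and spindle rise 20 mm a turn, and stay where left. It runs with 4 to 8 N at the handle. Fingers must not bear on the rim or spokes as it rises
- handle_mid (a point): on the axis of the upright black revolving handle, 22 mm above the wheel's upper face. The handle stands 50 mm from the spindle axis, is 22 mm thick and 40 mm tall (top 18 mm above this point) and spins freely on its own pin, so a hand can keep its heading while it circles. At the start it may stand at any bearing
- spindle: steel screw spindle of the press; origin on its axis, at the press's origin when shut, rising with it. A dark 34 mm collar is clamped on it under the head, elsewhere each time: it meeting the head's underside is the hard open stop, 1.4 to 1.8 turns from shut, not shown by any reading and found by feel. 10 to 15 N at the handle along its path is firm, over some 25 N jams it. Let go, it stays up
- bar: aluminium flat bar, 220 mm (its y) x 30 mm (x) x 8 mm, 0.15 kg, three brass rivet heads; origin at the centre of its underside. At the start it lies along the bed, its +y end 15 to 35 mm past the spindle axis under the press pad (38 mm sprung disc, some 24 N), its -y end sticking out some 80 mm past the bed's -y end, 45 mm above the bench. Press open, the pad is 20 mm or more above it
- tray: long grey plastic tray without dividers, fixed to the bench: 130 mm (its x) x 280 mm (its y) x 34 mm outside, walls and floor 5 mm; origin at the centre of its underside. The bar belongs here, along the tray's length
- divided_tray: like the long tray, but divided crosswise into four compartments with fasteners in them; fixed; not to be used
- oil_bottle: bystander: white oil bottle 44 x 130 mm, origin at its foot
- rivet_jar: bystander: glass jar of rivets 60 x 62 mm, origin at its foot
- hammer: bystander: hammer 260 mm long lying flat, origin below its middle
- screwdriver: bystander: screwdriver 200 mm long lying flat, origin below its middle
- spanner: bystander: open-ended spanner 180 mm long lying flat, origin below its middle
- screw_box: bystander: clear open box of screws 90 x 70 x 40 mm, origin at its foot
- packing_block: bystander: wooden packing block 60 x 40 x 25 mm, origin at its foot
There are look-alikes about, which are no part of the job. What is shaped like the bar but turquoise is not meant.

How it is judged:
By the outcome, as a careful person would: the job done as asked, in the order asked, and still so for the second after the job is handed in, with the robot touching nothing.
It also fails if it takes over 72 s, if anything falls off the work surface, if the arm or the gripper's body presses on something with over 40 N, if the wrist force passes 120 N, or if a joint passes its speed limit or range.

### The arm

A 7-joint arm with a two-finger parallel gripper is mounted at the origin on the work surface. World frame = base frame: x ahead of the robot, y to its left, z up, the work surface at z = 0. Lengths are in m, angles in degrees, forces in N, time in s.
With the tool pointing down it reaches from about 0.375 to 0.925 m from the base axis. Payload 3.1 kg.
Tool frame: the origin (TCP) lies midway between the tips of the shut fingers; the grasp point (between the pads) lies 19 mm behind it; z points along the fingers, y is the direction in which the jaws open and shut (so a half turn about z gives the same grasp; the last joint's range is limited). The gripper opens to 85 mm and grips with 20 to 120 N. Pads are 22 mm wide; open, the fingers measure 114 mm over their backs; the gripper's body (76 mm by 85 mm) begins 54 mm behind the grasp point. The pads swing forward as they close: fully open they stand 13 mm farther back than shut.
Start: joints at [64.297, 21.939, 2.515, 91.553, -1.026, 66.532, -2.859], TCP at [0.223, -0.61, 0.231] pointing down, gripper open.
Joint ranges: [-149.38, 149.38], [-23.57, 123.04], [-84.95, 90], [0, 143.3], [-89.99, 269.99], [3.08, 112.72], [-163.45, 163.45]. Speed limits (degrees/s): [159.86, 159.86, 180, 180, 180, 180, 180].

### API

Orientations are given as [roll, pitch, yaw] about the fixed x, y, z axes, in that order (R = Rz(yaw) Ry(pitch) Rx(roll)).
In Python, from station import robot gives the robot as it stands.
- The arm moves only by the tool carry_out, never from a script. Its argument "motion" is a list of rows, each a list of 7 numbers: the turn, a rotation vector about the tool's x, y, z scaled (see below), then the shift along the tool's x, y, z scaled (see below), then the opening in per cent of the stroke, from 0 (shut) to 100 (fully open). A call has 1 to 10 rows; each row is the pose to reach, as a shift and turn from the pose commanded when the call began, along the tool's axes at that moment, turning the shorter way round; what a row does not reach only later rows make up. The controller multiplies each number of a shift by 0.25 m and each number of a turn by pi rad. A row lasts 1/10 s, in which the tool goes at most 50 mm and 8.59 degrees, less where a joint would pass 70% of its speed; a pose out of reach is approached as far as the arm can. A call with a number of a shift or a turn outside -1 to 1 is refused whole. A call with a gripper value outside its range is refused whole. The fingers move at their own pace and stop on an object; the grip force is fixed at half the most. Time passes only in rows, so rows that repeat a pose let the fingers close. It gives the time, the measured TCP pose, the force and the opening at its end, in the units of the state.
- robot.get_obs(): the state, without advancing time (a new reading comes with each control period).
- robot.get_image(name): name is "scene" or "side" or "wrist"; returns a dict with "color" (400x640x3 uint8, blue, green, red), "mtx" (3x3 intrinsics, pixels), "dist_coeffs" ([k1, k2, p1, p2, k3] as OpenCV has them; the pictures are not rectified), "pose" (4x4, takes a point from camera to world coordinates); the wrist camera has in their place "hand_eye" (4x4, takes a point from camera to tool coordinates, whose origin is the TCP and whose axes are the flange's). Camera axes: x right, y up, looking along -z (the intrinsics and any distortion apply to the point x, -y, -z); pixel columns grow to the right and rows downward; lengths in m; the calibration is good to about 2 mm. A picture is of the moment at which its call begins: read the wrist's pose just before it. There is no depth.
- robot.hand_in(): hands the job in, once; it reports no verdict.
The state is a dict: "clock": time; "joints": joint angles; "joint_velocities": joint speeds; "joint_torque": joint torques, N m; "eef_pos": TCP position; "eef_rot": TCP orientation; "force": force on the tool from outside, world axes, zero at the start; "torque": the same for the moment, N m; "finger_gap": opening from 0.0 (shut) to 1.0 (fully open).
Only numpy, scipy, OpenCV 4.12 (cv2) and the standard library are available. Lean on these libraries where they do the work, as an engineer would, in place of code of your own. Each camera call takes 0.05 s, during which the arm holds its last target. There are 200 camera calls.

## Working session

There is one attempt and no reset: what is moved stays moved. The work goes in short steps, Python scripts to look and compute and a tool call to move; the robot and the scene stay as the last step left them, time stands still between calls to the robot, and variables do not carry over. Pictures are saved under pics/ and viewed, about 8 in all and at most 12, crops included, and the job is handed in when it is done.

Besides the shell and the picture viewer there is one more tool, called as a command line: name --pt "numbers of a row" for each row, then --argument value for the rest. carry_out: Moves the arm, as the interface text tells. Shifts and turns lie within -1 to 1; 1 stands for 0.25 m of shift or pi rad of turn. Its arguments: {"type":"object","properties":{"motion":{"type":"array","items":{"type":"array","items":{"type":"number"}}}},"required":["motion"]}

```bash
mkdir -p pics; ls
cat > h.py <<'E'
import numpy as np, cv2
from station import robot
from scipy.spatial.transform import Rotation as Rn
def T_tool():
    o=robot.get_obs(); T=np.eye(4); T[:3,:3]=Rn.from_euler('xyz',o['eef_rot'],degrees=True).as_matrix(); T[:3,3]=o['eef_pos']; return T
def shot(n,f):
    T=T_tool(); im=robot.get_image(n); P=im['pose'] if 'pose' in im else T@np.array(im['hand_eye'])
    cv2.imwrite(f'pics/{f}.png',im['color']); np.savez(f'pics/{f}.npz',P=P,K=im['mtx'],d=im['dist_coeffs']); 
def ray(f,uv):
    c=np.load(f'pics/{f}.npz'); p=cv2.undistortPoints(np.array(uv,float).reshape(-1,1,2),c['K'],c['d'])[:,0]
    d=np.c_[p[:,0],-p[:,1],-np.ones(len(p))]@c['P'][:3,:3].T
    return c['P'][:3,3],d
def atz(f,uv,z):
    o,d=ray(f,uv); z=np.broadcast_to(z,len(d)); return o+d*((z-o[2])/d[:,2])[:,None]
def proj(f,X):
    c=np.load(f'pics/{f}.npz'); P=c['P']; q=(np.atleast_2d(X)-P[:3,3])@P[:3,:3]; q=q*[1,-1,-1]
    return cv2.projectPoints(q,np.zeros(3),np.zeros(3),c['K'],c['d'])[0][:,0]
def tri(f1,uv1,f2,uv2):
    o1,d1=ray(f1,uv1);o2,d2=ray(f2,uv2);r=[]
    for a,b in zip(d1,d2):
        s=np.linalg.lstsq(np.c_[a,-b],o2-o1,rcond=None)[0]; r.append(np.r_[(o1+a*s[0]+o2+b*s[1])/2,np.linalg.norm(o1+a*s[0]-o2-b*s[1])])
    return np.array(r)
E
python3 - <<'E'
from h import *
shot('scene','a');shot('side','b')
print(robot.get_obs())
for f in 'ab': print(np.load(f'pics/{f}.npz')['P'].round(3))
E
```

```text
pics
{'clock': 0.1, 'joints': array([64.29723843, 21.98799837,  2.5115071 , 91.63966861, -1.02820096,
       66.53369106, -2.85854942]), 'joint_velocities': array([ 0.15899557, -0.12475897,  0.05355104, -0.12959294,  0.01967728,
       -0.04273954,  0.09308955]), 'joint_torque': array([ 2.24096380e-03, -4.34732723e+01,  1.02917287e+00, -2.50456220e+01,
        1.09544970e-02,  5.48154640e-03, -2.84899681e-05]), 'eef_pos': array([ 0.22308653, -0.60959827,  0.23000785]), 'eef_rot': array([-1.79861192e+02,  4.84914209e-03,  2.01034242e+01]), 'force': array([ 0.67428278, -0.10291295,  0.05909937]), 'torque': array([-0.02767623, -0.01601403, -0.05192012]), 'finger_gap': 1.0028404025068518}
[[-0.81  -0.454  0.37   0.86 ]
 [ 0.586 -0.641  0.496  0.603]
 [ 0.013  0.619  0.786  0.98 ]
 [ 0.     0.     0.     1.   ]]
[[-0.706  0.358 -0.611 -0.258]
 [-0.708 -0.369  0.602  0.788]
 [-0.01   0.857  0.514  0.774]
 [ 0.     0.     0.     1.   ]]
```

View pics/a.png

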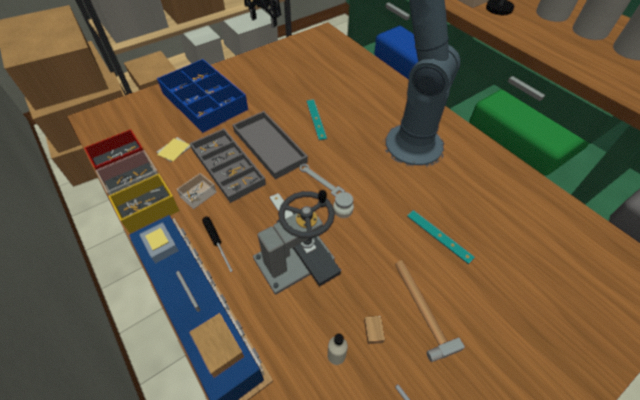

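View pics/b.png

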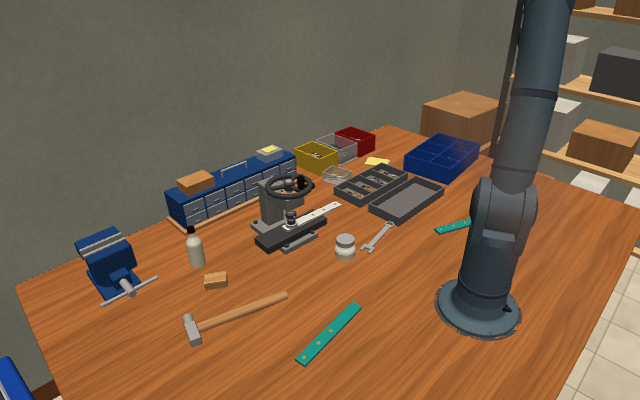

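Scene: wheel about (306,215), handle (322,197), tray (270,143) with the divided tray beside it. Side: wheel (290,187), bar pointing to (335,207), tray (407,200). Next I zoom both.

Run:
```python
from h import *
a=cv2.imread('pics/a.png')[170:300,250:350];b=cv2.imread('pics/b.png')[165:265,245:345]
a=cv2.resize(a,None,fx=4,fy=4,interpolation=2);b=cv2.resize(b,None,fx=4,fy=4,interpolation=2)
c=np.zeros((520,800,3),np.uint8);c[:,:400]=a;c[:400,400:]=b
cv2.imwrite('pics/c.png',c)
```

```text
(no output)
```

View pics/c.png

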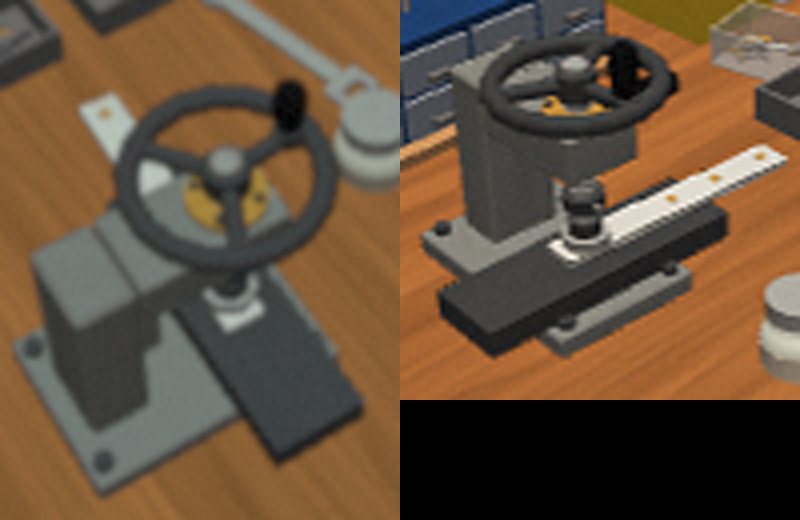

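Run:
```python
from h import *
A=lambda l:[(250+x/4,170+y/4) for x,y in l]; B=lambda l:[(245+(x-400)/4,165+y/4) for x,y in l]
np.set_printoptions(precision=4,suppress=True)
for n,pa,pb,z in [('nut',[(225,152)],[(573,60)],.21),('handletop',[(290,86)],[(622,42)],.24),('barfar',[(80,107),(112,94)],[(763,145),(786,160)],.053),('barnear',[(222,330),(262,313)],[(550,247),(572,262)],.053),('bed',[(278,460),(360,408)],[(442,293),(492,335)],.045)]:
    print(n);print(atz('a',A(pa),z));print(atz('b',B(pb),z));print(tri('a',A(pa),'b',B(pb)))
print('tray');print(atz('a',[(234,122),(259,113),(306,157),(275,174)],.034));print(atz('b',[(369,207),(398,220),(446,190),(414,177)],.034))
for n,u,v in [('jar',(343,200),(345,238)),('spanner',(304,169),(390,225)),('bottle',(339,338),(190,230)),('div',(195,140),(335,187))]:
  print(n,tri('a',[u],'b',[v]), atz('a',[u],.04), atz('b',[v],.04))
```

```text
nut
[[0.5545 0.1364 0.21  ]]
[[0.5537 0.1386 0.21  ]]
[[0.5547 0.1371 0.2096 0.0016]]
handletop
[[0.5066 0.1368 0.24  ]]
[[0.5059 0.1329 0.24  ]]
[[0.5056 0.1347 0.2396 0.0032]]
barfar
[[ 0.557  -0.0552  0.053 ]
 [ 0.531  -0.0519  0.053 ]]
[[ 0.5529 -0.0563  0.053 ]
 [ 0.523  -0.0525  0.053 ]]
[[ 0.5557 -0.0583  0.0501  0.0018]
 [ 0.5285 -0.0572  0.0475  0.0023]]
barnear
[[0.5775 0.1617 0.053 ]
 [0.5481 0.1667 0.053 ]]
[[0.5664 0.1626 0.053 ]
 [0.5395 0.1636 0.053 ]]
[[0.5749 0.1571 0.0454 0.0018]
 [0.5452 0.1615 0.0472 0.0046]]
bed
[[0.5993 0.2565 0.045 ]
 [0.5342 0.2581 0.045 ]]
[[0.5872 0.2497 0.045 ]
 [0.5212 0.2547 0.045 ]]
[[0.5955 0.249  0.037  0.0088]
 [0.53   0.2518 0.0362 0.006 ]]
tray
[[ 0.4804 -0.4305  0.034 ]
 [ 0.383  -0.4217  0.034 ]
 [ 0.3674 -0.1422  0.034 ]
 [ 0.4902 -0.1379  0.034 ]]
[[ 0.4691 -0.1295  0.034 ]
 [ 0.3531 -0.1345  0.034 ]
 [ 0.3436 -0.4092  0.034 ]
 [ 0.483  -0.4107  0.034 ]]
jar [[0.3874 0.0799 0.0574 0.0054]] [[0.3799 0.073  0.04  ]] [[0.4038 0.0589 0.04  ]]
spanner [[ 0.3834 -0.1331 -0.0022  0.0064]] [[ 0.4056 -0.0978  0.04  ]] [[ 0.3494 -0.0875  0.04  ]]
bottle [[0.6581 0.4099 0.1218 0.0028]] [[0.6385 0.39   0.04  ]] [[0.7727 0.3642 0.04  ]]
div [[ 0.6668 -0.2402  0.0786  0.1857]] [[ 0.6334 -0.4187  0.04  ]] [[ 0.6372 -0.14    0.04  ]]
```

carry_out --pt "0 0 0 0.1 -0.12 -0.13 53" --pt "0 0 0 0.25 -0.29 -0.13 53" --pt "0 0 0 0.4 -0.46 -0.13 53" --pt "0 0 0 0.55 -0.64 -0.13 53" --pt "0 0 0 0.69 -0.8 -0.13 53" --pt "0 0 0 0.69 -0.8 -0.13 53"

```text
clock: 0.7
eef_pos: [0.3183, -0.3582, 0.2632]
eef_rot: [-179.9, -0.0, 20.4]
force: [0.8, -0.5, 0.2]
finger_gap: 0.526
```

carry_out --pt "0 0 0 0.15 -0.17 -0.13 53" --pt "0 0 0 0.3 -0.35 -0.13 53" --pt "0 0 0 0.45 -0.52 -0.13 53" --pt "0 0 0 0.6 -0.69 -0.13 53" --pt "0 0 0 0.69 -0.8 -0.13 53" --pt "0 0 0 0.69 -0.8 -0.13 53"

```text
clock: 1.3
eef_pos: [0.4109, -0.1106, 0.2963]
eef_rot: [-180.0, -0.0, 20.5]
force: [-0.0, 0.0, 0.3]
finger_gap: 0.532
```

carry_out --pt "0 0 -0.04 0.12 -0.14 -0.13 53" --pt "0 0 -0.08 0.25 -0.29 -0.13 53" --pt "0 0 -0.12 0.37 -0.43 -0.13 53" --pt "0 0 -0.167 0.49 -0.57 -0.13 53" --pt "0 0 -0.167 0.6 -0.68 -0.13 53" --pt "0 0 -0.167 0.6 -0.68 -0.13 53" --pt "0 0 -0.167 0.6 -0.68 -0.13 53"

```text
clock: 2.0
eef_pos: [0.4919, 0.0957, 0.3281]
eef_rot: [-179.9, 0.1, 50.3]
force: [0.1, -0.0, -0.5]
finger_gap: 0.529
```

Run:
```python
from h import *
shot('wrist','w1'); print(np.array(robot.get_image('wrist')['hand_eye']).round(3)); o=robot.get_obs(); print(o['eef_pos'],o['eef_rot'],o['joints'],o['clock'],o['force'])
print(proj('w1',[[.554,.137,.21],[.506,.135,.24]]))
```

```text
[[ 0.     0.947  0.322  0.082]
 [ 1.    -0.001  0.001  0.   ]
 [ 0.001  0.322 -0.947 -0.142]
 [ 0.     0.     0.     1.   ]]
[0.49192078 0.09320083 0.32816179] [-1.79983112e+02  1.01774033e-01  5.00288562e+01] [ 21.23310663   3.59229952 -37.81246102 103.02674536   2.33123137
  74.24052531 -57.13308739] 2.1 [0.04191876 0.24925041 0.30450219]
[[347.77199132  94.02018982]
 [296.5505719  146.21667883]]
```

View pics/w1.png

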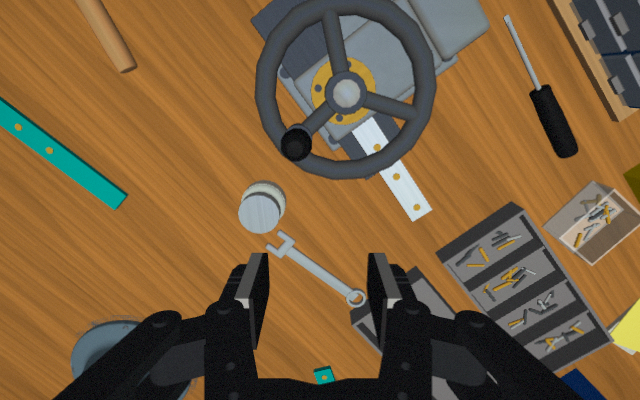

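Wrist: nut at (346,93), handle top (296,143), bar end corners (411,220),(431,207), tray at lower centre-right. Predictions agree to about 3 px.

Run:
```python
from h import *
n=atz('w1',[(346,93)],.21)[0];h=atz('w1',[(296,143)],.24)[0];d=h-n
print(n,h,np.hypot(*d[:2])*1e3,np.degrees(np.arctan2(d[1],d[0])))
b=atz('w1',[(411,220),(431,207),(353,133),(380,121)],.053);print(b)
T=T_tool(); g=(n+.0*n); 
hh=(n[:2]+h[:2])/2+ .025*d[:2]/np.hypot(*d[:2])
print(hh, T[:3,:3].T@(np.r_[hh,.208]-T[:3,3])/.25)
```

```text
[0.55345376 0.13836538 0.21      ] [0.5071255  0.13686402 0.24      ] 46.35258002778833 -178.1438595255692
[[ 0.52614207 -0.05193576  0.053     ]
 [ 0.55613354 -0.05338303  0.053     ]
 [ 0.53703396  0.08488696  0.053     ]
 [ 0.57018765  0.07567014  0.053     ]]
[0.50530275 0.13680495] [ 0.16890712 -0.07088178  0.48036878]
```

carry_out --pt "0 0 0 0.168 -0.071 0.1 53" --pt "0 0 0 0.168 -0.071 0.2 53" --pt "0 0 0 0.168 -0.071 0.3 53" --pt "0 0 0 0.168 -0.071 0.4 53" --pt "0 0 0 0.168 -0.071 0.48 53" --pt "0 0 0 0.168 -0.071 0.48 53" --pt "0 0 0 0.168 -0.071 0.48 30" --pt "0 0 0 0.168 -0.071 0.48 10" --pt "0 0 0 0.168 -0.071 0.48 10" --pt "0 0 0 0.168 -0.071 0.48 10"

```text
clock: 3.1
eef_pos: [0.5064, 0.138, 0.2102]
eef_rot: [179.9, -0.0, 50.1]
force: [-0.8, -1.3, 4.2]
finger_gap: 0.236
```

```bash
cat >> h.py <<'E'
def arc(th0,degs,r=.05):
    """rows (tool axes) for circling from bearing th0 by the listed degrees, rising 20 mm/turn"""
    R=Rn.from_euler('xyz',[180,0,YAW],degrees=True).as_matrix()
    a=np.radians(th0); 
    for g in degs:
        b=a+np.radians(g); s=R.T@np.r_[r*(np.cos(b)-np.cos(a)),r*(np.sin(b)-np.sin(a)),.02*g/360]/.25
        print([0,0,0,*[round(float(x),3) for x in s],0])
YAW=50.0
E
python3 - <<'E'
from h import *
o=robot.get_obs(); print(o['eef_pos'],o['eef_rot'],o['force'],o['finger_gap'],o['clock'])
p=o['eef_pos']; print(np.hypot(p[0]-.554,p[1]-.1378),np.degrees(np.arctan2(p[1]-.1378,p[0]-.554)))
for k in range(6):print('from',k*60); arc(-179+k*60,range(6,61,6))
E
```

```text
[0.50644321 0.13796772 0.21016311] [ 1.79869992e+02 -2.91303770e-02  5.01211583e+01] [-0.79467022 -1.34910415  4.187924  ] 0.23559073735715558 3.1
0.047557087151069745 179.7979343087096
from 0
[0, 0, 0, -0.015, 0.015, -0.001, 0]
[0, 0, 0, -0.029, 0.031, -0.003, 0]
[0, 0, 0, -0.04, 0.048, -0.004, 0]
[0, 0, 0, -0.05, 0.066, -0.005, 0]
[0, 0, 0, -0.058, 0.086, -0.007, 0]
[0, 0, 0, -0.064, 0.106, -0.008, 0]
[0, 0, 0, -0.067, 0.127, -0.009, 0]
[0, 0, 0, -0.069, 0.147, -0.011, 0]
[0, 0, 0, -0.068, 0.168, -0.012, 0]
[0, 0, 0, -0.065, 0.189, -0.013, 0]
from 60
[0, 0, 0, 0.005, 0.02, -0.001, 0]
[0, 0, 0, 0.012, 0.04, -0.003, 0]
[0, 0, 0, 0.021, 0.059, -0.004, 0]
[0, 0, 0, 0.032, 0.077, -0.005, 0]
[0, 0, 0, 0.045, 0.093, -0.007, 0]
[0, 0, 0, 0.06, 0.108, -0.008, 0]
[0, 0, 0, 0.076, 0.122, -0.009, 0]
[0, 0, 0, 0.093, 0.133, -0.011, 0]
[0, 0, 0, 0.112, 0.143, -0.012, 0]
[0, 0, 0, 0.131, 0.151, -0.013, 0]
from 120
[0, 0, 0, 0.02, 0.006, -0.001, 0]
[0, 0, 0, 0.041, 0.009, -0.003, 0]
[0, 0, 0, 0.062, 0.011, -0.004, 0]
[0, 0, 0, 0.083, 0.01, -0.005, 0]
[0, 0, 0, 0.103, 0.007, -0.007, 0]
[0, 0, 0, 0.
[... 580 characters left out ...]
, 0, 0, -0.012, -0.04, -0.003, 0]
[0, 0, 0, -0.021, -0.059, -0.004, 0]
[0, 0, 0, -0.032, -0.077, -0.005, 0]
[0, 0, 0, -0.045, -0.093, -0.007, 0]
[0, 0, 0, -0.06, -0.108, -0.008, 0]
[0, 0, 0, -0.076, -0.122, -0.009, 0]
[0, 0, 0, -0.093, -0.133, -0.011, 0]
[0, 0, 0, -0.112, -0.143, -0.012, 0]
[0, 0, 0, -0.131, -0.151, -0.013, 0]
from 300
[0, 0, 0, -0.02, -0.006, -0.001, 0]
[0, 0, 0, -0.041, -0.009, -0.003, 0]
[0, 0, 0, -0.062, -0.011, -0.004, 0]
[0, 0, 0, -0.083, -0.01, -0.005, 0]
[0, 0, 0, -0.103, -0.007, -0.007, 0]
[0, 0, 0, -0.124, -0.002, -0.008, 0]
[0, 0, 0, -0.143, 0.005, -0.009, 0]
[0, 0, 0, -0.162, 0.014, -0.011, 0]
[0, 0, 0, -0.18, 0.025, -0.012, 0]
[0, 0, 0, -0.196, 0.038, -0.013, 0]
```

carry_out --pt "0 0 0 -0.015 0.015 -0.001 0" --pt "0 0 0 -0.029 0.031 -0.003 0" --pt "0 0 0 -0.04 0.048 -0.004 0" --pt "0 0 0 -0.05 0.066 -0.005 0" --pt "0 0 0 -0.058 0.086 -0.007 0" --pt "0 0 0 -0.064 0.106 -0.008 0" --pt "0 0 0 -0.067 0.127 -0.009 0" --pt "0 0 0 -0.069 0.147 -0.011 0" --pt "0 0 0 -0.068 0.168 -0.012 0" --pt "0 0 0 -0.065 0.189 -0.013 0"

```text
clock: 4.1
eef_pos: [0.5305, 0.098, 0.213]
eef_rot: [-179.8, -0.0, 50.3]
force: [-5.2, 4.9, 6.4]
finger_gap: 0.236
```

```bash
cat >> h.py <<'E'
C0=np.array([.554,.1378])
def st():
    o=robot.get_obs(); p=o['eef_pos']; d=p[:2]-C0; b=np.arctan2(d[1],d[0]); f=o['force']
    print('clk',o['clock'],'p',p.round(4),'r',np.hypot(*d).round(4),'brg',np.degrees(b).round(1),'F tan %.1f rad %.1f z %.1f'%(-f[0]*np.sin(b)+f[1]*np.cos(b),f[0]*np.cos(b)+f[1]*np.sin(b),f[2]),'gap',round(o['finger_gap'],3),o['eef_rot'].round(1))
E
python3 -c "from h import *;st()"
```

```text
clk 4.1 p [0.5305 0.098  0.213 ] r 0.0462 brg -120.6 F tan -7.0 rad -1.6 z 6.4 gap 0.236 [-179.8   -0.    50.3]
```

carry_out --pt "0 0 0 0.005 0.02 -0.001 0" --pt "0 0 0 0.012 0.04 -0.003 0" --pt "0 0 0 0.021 0.059 -0.004 0" --pt "0 0 0 0.032 0.077 -0.005 0" --pt "0 0 0 0.045 0.093 -0.007 0" --pt "0 0 0 0.06 0.108 -0.008 0" --pt "0 0 0 0.076 0.122 -0.009 0" --pt "0 0 0 0.093 0.133 -0.011 0" --pt "0 0 0 0.112 0.143 -0.012 0" --pt "0 0 0 0.131 0.151 -0.013 0"

```text
clock: 5.1
eef_pos: [0.5793, 0.0963, 0.2161]
eef_rot: [-179.8, 0.3, 50.2]
force: [-7.0, 0.2, 9.2]
finger_gap: 0.238
```

carry_out --pt "0 0 0 0.02 0.006 -0.001 0" --pt "0 0 0 0.041 0.009 -0.003 0" --pt "0 0 0 0.062 0.011 -0.004 0" --pt "0 0 0 0.083 0.01 -0.005 0" --pt "0 0 0 0.103 0.007 -0.007 0" --pt "0 0 0 0.124 0.002 -0.008 0" --pt "0 0 0 0.143 -0.005 -0.009 0" --pt "0 0 0 0.162 -0.014 -0.011 0" --pt "0 0 0 0.18 -0.025 -0.012 0" --pt "0 0 0 0.196 -0.038 -0.013 0"

```text
clock: 6.1
eef_pos: [0.6062, 0.1346, 0.2194]
eef_rot: [179.7, 0.4, 49.9]
force: [-2.0, -6.6, 6.8]
finger_gap: 0.229
```

```bash
python3 -c "from h import *;st()"
```

```text
clk 6.1 p [0.6062 0.1346 0.2194] r 0.0523 brg -3.5 F tan -6.7 rad -1.6 z 6.8 gap 0.229 [179.7   0.4  49.9]
```

carry_out --pt "0 0 0 0.015 -0.015 -0.001 0" --pt "0 0 0 0.029 -0.031 -0.003 0" --pt "0 0 0 0.04 -0.048 -0.004 0" --pt "0 0 0 0.05 -0.066 -0.005 0" --pt "0 0 0 0.058 -0.086 -0.007 0" --pt "0 0 0 0.064 -0.106 -0.008 0" --pt "0 0 0 0.067 -0.127 -0.009 0" --pt "0 0 0 0.069 -0.147 -0.011 0" --pt "0 0 0 0.068 -0.168 -0.012 0" --pt "0 0 0 0.065 -0.189 -0.013 0"

```text
clock: 7.1
eef_pos: [0.5857, 0.1812, 0.2233]
eef_rot: [179.5, -0.5, 50.0]
force: [8.7, 0.9, -0.8]
finger_gap: 0.234
```

carry_out --pt "0 0 0 -0.005 -0.02 -0.001 0" --pt "0 0 0 -0.012 -0.04 -0.003 0" --pt "0 0 0 -0.021 -0.059 -0.004 0" --pt "0 0 0 -0.032 -0.077 -0.005 0" --pt "0 0 0 -0.045 -0.093 -0.007 0" --pt "0 0 0 -0.06 -0.108 -0.008 0" --pt "0 0 0 -0.076 -0.122 -0.009 0" --pt "0 0 0 -0.093 -0.133 -0.011 0" --pt "0 0 0 -0.112 -0.143 -0.012 0" --pt "0 0 0 -0.131 -0.151 -0.013 0"

```text
clock: 8.1
eef_pos: [0.5328, 0.185, 0.2268]
eef_rot: [179.8, -0.6, 50.2]
force: [5.0, 5.5, 0.1]
finger_gap: 0.232
```

carry_out --pt "0 0 0 -0.02 -0.006 -0.001 0" --pt "0 0 0 -0.041 -0.009 -0.003 0" --pt "0 0 0 -0.062 -0.011 -0.004 0" --pt "0 0 0 -0.083 -0.01 -0.005 0" --pt "0 0 0 -0.103 -0.007 -0.007 0" --pt "0 0 0 -0.124 -0.002 -0.008 0" --pt "0 0 0 -0.143 0.005 -0.009 0" --pt "0 0 0 -0.162 0.014 -0.011 0" --pt "0 0 0 -0.18 0.025 -0.012 0" --pt "0 0 0 -0.196 0.038 -0.013 0"

```text
clock: 9.1
eef_pos: [0.5064, 0.1424, 0.2299]
eef_rot: [-179.9, -0.4, 50.3]
force: [-1.7, 6.5, 3.0]
finger_gap: 0.235
```

```bash
python3 -c "
from h import *;st();shot('side','s2')
b=cv2.imread('pics/s2.png')[160:260,240:350]
cv2.imwrite('pics/s2c.png',cv2.resize(b,None,fx=6,fy=6,interpolation=2))"
```

```text
clk 9.1 p [0.5064 0.1424 0.2299] r 0.0479 brg 174.4 F tan -6.3 rad 2.3 z 3.0 gap 0.235 [-179.9   -0.4   50.3]
```

View pics/s2c.png

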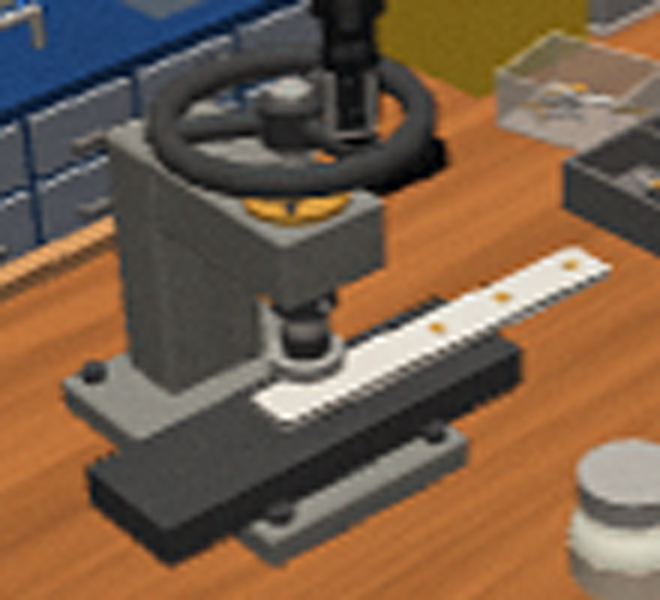

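Collar is now visible just under the head (305,300); bar lies free of the jaws' path. Running force 6–7 N.

carry_out --pt "0 0 0 -0.015 0.015 -0.001 0" --pt "0 0 0 -0.029 0.031 -0.003 0" --pt "0 0 0 -0.04 0.048 -0.004 0" --pt "0 0 0 -0.05 0.066 -0.005 0" --pt "0 0 0 -0.058 0.086 -0.007 0" --pt "0 0 0 -0.064 0.106 -0.008 0" --pt "0 0 0 -0.067 0.127 -0.009 0" --pt "0 0 0 -0.069 0.147 -0.011 0" --pt "0 0 0 -0.068 0.168 -0.012 0" --pt "0 0 0 -0.065 0.189 -0.013 0"

```text
clock: 10.15
eef_pos: [0.5303, 0.098, 0.2329]
eef_rot: [-179.8, 0.0, 50.3]
force: [-5.6, 4.2, 8.6]
finger_gap: 0.233
```

carry_out --pt "0 0 0 0.005 0.02 -0.001 0" --pt "0 0 0 0.012 0.04 -0.003 0" --pt "0 0 0 0.021 0.059 -0.004 0" --pt "0 0 0 0.032 0.077 -0.005 0" --pt "0 0 0 0.045 0.093 -0.007 0" --pt "0 0 0 0.06 0.108 -0.008 0" --pt "0 0 0 0.076 0.122 -0.009 0" --pt "0 0 0 0.093 0.133 -0.011 0" --pt "0 0 0 0.112 0.143 -0.012 0" --pt "0 0 0 0.131 0.151 -0.013 0"

```text
clock: 11.15
eef_pos: [0.5795, 0.0963, 0.2361]
eef_rot: [-179.9, 0.3, 50.1]
force: [-7.4, -0.6, 10.3]
finger_gap: 0.233
```

carry_out --pt "0 0 0 0 0 0 0" --pt "0 0 0 0 0 0 0"

```text
clock: 11.35
eef_pos: [0.5805, 0.0969, 0.2363]
eef_rot: [-179.9, 0.1, 50.2]
force: [-4.6, 0.6, 8.7]
finger_gap: 0.238
```

Run:
```python
from h import *
import h
st()
for k in range(9):print('from',k*20); arc(-59+k*20,[4,8,12,16,20])
```

```text
clk 11.35 p [0.5805 0.0969 0.2363] r 0.0488 brg -57.0 F tan -3.6 rad -3.0 z 8.7 gap 0.238 [-1.799e+02  1.000e-01  5.020e+01]
from 0
[0, 0, 0, 0.013, 0.004, -0.001, 0]
[0, 0, 0, 0.027, 0.007, -0.002, 0]
[0, 0, 0, 0.041, 0.009, -0.003, 0]
[0, 0, 0, 0.055, 0.011, -0.004, 0]
[0, 0, 0, 0.069, 0.011, -0.004, 0]
from 20
[0, 0, 0, 0.014, -0.001, -0.001, 0]
[0, 0, 0, 0.028, -0.002, -0.002, 0]
[0, 0, 0, 0.041, -0.005, -0.003, 0]
[0, 0, 0, 0.055, -0.009, -0.004, 0]
[0, 0, 0, 0.068, -0.013, -0.004, 0]
from 40
[0, 0, 0, 0.013, -0.005, -0.001, 0]
[0, 0, 0, 0.025, -0.012, -0.002, 0]
[0, 0, 0, 0.037, -0.019, -0.003, 0]
[0, 0, 0, 0.049, -0.027, -0.004, 0]
[0, 0, 0, 0.06, -0.036, -0.004, 0]
from 60
[0, 0, 0, 0.01, -0.01, -0.001, 0]
[0, 0, 0, 0.02, -0.02, -0.002, 0]
[0, 0, 0, 0.029, -0.031, -0.003, 0]
[0, 0, 0, 0.037, -0.042, -0.004, 0]
[0, 0, 0, 0.044, -0.054, -0.004, 0]
from 80
[0, 0, 0, 0.006, -0.012, -0.001, 0]
[0, 0, 0, 0.012, -0.025, -0.002, 0]
[0, 0, 0, 0.016, -0.038, -0.003, 0]
[0, 0, 0, 0.02, -0.052, -0.004, 0]
[0, 0, 0, 0.023, -0.066, -0.004, 0]
from 100
[0, 0, 0, 0.002, -0.014, -0.001, 0]
[0, 0, 0, 0.002, -0.028, -0.002, 0]
[0, 0, 0, 0.002, -0.042, -0.003, 0]
[0, 0, 0, 0.001, -0.056, -0.004, 0]
[0, 0, 0, -0.001, -0.069, -0.004, 0]
from 120
[0, 0, 0, -0.003, -0.014, -0.001, 0]
[0, 0, 0, -0.007, -0.027, -0.002, 0]
[0, 0, 0, -0.012, -0.04, -0.003, 0]
[0, 0, 0, -0.018, -0.053, -0.004, 0]
[0, 0, 0, -0.025, -0.065, -0.004, 0]
from 140
[0, 0, 0, -0.008, -0.012, -0.001, 0]
[0, 0, 0, -0.016, -0.023, -0.002, 0]
[0, 0, 0, -0.025, -0.033, -0.003, 0]
[0, 0, 0, -0.035, -0.043, -0.004, 0]
[0, 0, 0, -0.046, -0.052, -0.004, 0]
from 160
[0, 0, 0, -0.011, -0.008, -0.001, 0]
[0, 0, 0, -0.023, -0.016, -0.002, 0]
[0, 0, 0, -0.035, -0.023, -0.003, 0]
[0, 0, 0, -0.048, -0.029, -0.004, 0]
[0, 0, 0, -0.061, -0.034, -0.004, 0]
```

Run:
```python
from h import *
shot('side','s3')
out=[]
t=np.linspace(0,2*np.pi,60)
C=[.555,.1375]
for f,off,Ts in (('b',0,[.028,.032,.036]),('s3',.0264,[.028,.032,.036])):
    x0,y0,s=275,195,10
    im=cv2.resize(cv2.imread(f'pics/{f}.png')[y0:y0+40,x0:x0+38],None,fx=s,fy=s,interpolation=cv2.INTER_CUBIC)
    for side in (0,1):
        j=im.copy()
        if side:
            for T,c in zip(Ts,[(0,0,255),(0,255,0),(255,0,0)]):
                p=proj(f,np.c_[C[0]+.017*np.cos(t),C[1]+.017*np.sin(t),0*t+.127-T+off])
                cv2.polylines(j,[((p-[x0,y0]+.5)*s).round().astype(int).reshape(-1,1,2)],True,c,1)
            p=proj(f,np.c_[C[0]+.019*np.cos(t),C[1]+.019*np.sin(t),0*t+.053+off])
            cv2.polylines(j,[((p-[x0,y0]+.5)*s).round().astype(int).reshape(-1,1,2)],True,(0,255,255),1)
        out.append(j[:300])
a=np.vstack([np.hstack(out[:2]),np.hstack(out[2:])]);print(a.shape);cv2.imwrite('pics/d.png',a)
```

```text
(600, 760, 3)
```

View pics/d.png

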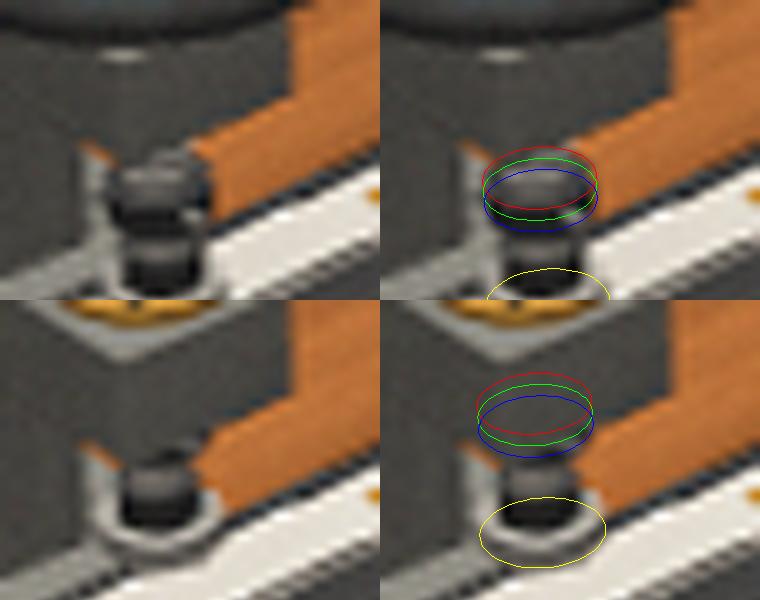

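carry_out --pt "0 0 0 0.013 0.004 -0.001 0" --pt "0 0 0 0.027 0.007 -0.002 0" --pt "0 0 0 0.041 0.009 -0.003 0" --pt "0 0 0 0.055 0.011 -0.004 0"

```text
clock: 11.8
eef_pos: [0.5904, 0.1039, 0.2369]
eef_rot: [-179.9, 0.4, 50.1]
force: [-7.0, -1.5, 10.0]
finger_gap: 0.23
```

Run:
```python
from h import *
st()
for k in range(31):print(k,end=' '); arc(-43+k*5,[5])
```

```text
clk 11.8 p [0.5904 0.1039 0.2369] r 0.0497 brg -43.0 F tan -5.8 rad -4.1 z 10.0 gap 0.23 [-179.9    0.4   50.1]
0 [0, 0, 0, 0.017, 0.0, -0.001, 0]
1 [0, 0, 0, 0.017, -0.001, -0.001, 0]
2 [0, 0, 0, 0.017, -0.003, -0.001, 0]
3 [0, 0, 0, 0.017, -0.004, -0.001, 0]
4 [0, 0, 0, 0.016, -0.006, -0.001, 0]
5 [0, 0, 0, 0.016, -0.007, -0.001, 0]
6 [0, 0, 0, 0.015, -0.009, -0.001, 0]
7 [0, 0, 0, 0.014, -0.01, -0.001, 0]
8 [0, 0, 0, 0.013, -0.011, -0.001, 0]
9 [0, 0, 0, 0.012, -0.012, -0.001, 0]
10 [0, 0, 0, 0.011, -0.013, -0.001, 0]
11 [0, 0, 0, 0.01, -0.014, -0.001, 0]
12 [0, 0, 0, 0.009, -0.015, -0.001, 0]
13 [0, 0, 0, 0.008, -0.016, -0.001, 0]
14 [0, 0, 0, 0.006, -0.016, -0.001, 0]
15 [0, 0, 0, 0.005, -0.017, -0.001, 0]
16 [0, 0, 0, 0.003, -0.017, -0.001, 0]
17 [0, 0, 0, 0.002, -0.017, -0.001, 0]
18 [0, 0, 0, 0.0, -0.017, -0.001, 0]
19 [0, 0, 0, -0.001, -0.017, -0.001, 0]
20 [0, 0, 0, -0.003, -0.017, -0.001, 0]
21 [0, 0, 0, -0.004, -0.017, -0.001, 0]
22 [0, 0, 0, -0.006, -0.016, -0.001, 0]
23 [0, 0, 0, -0.007, -0.016, -0.001, 0]
24 [0, 0, 0, -0.009, -0.015, -0.001, 0]
25 [0, 0, 0, -0.01, -0.014, -0.001, 0]
26 [0, 0, 0, -0.011, -0.013, -0.001, 0]
27 [0, 0, 0, -0.012, -0.012, -0.001, 0]
28 [0, 0, 0, -0.013, -0.011, -0.001, 0]
29 [0, 0, 0, -0.014, -0.01, -0.001, 0]
30 [0, 0, 0, -0.015, -0.009, -0.001, 0]
```

carry_out --pt "0 0 0 0.006 0 0 0" --pt "0 0 0 0.012 0 -0.001 0" --pt "0 0 0 0.017 0 -0.001 0" --pt "0 0 0 0.017 0 -0.001 0"

```text
clock: 12.2
eef_pos: [0.5934, 0.1069, 0.2372]
eef_rot: [-179.9, 0.3, 50.1]
force: [-6.4, -1.6, 9.4]
finger_gap: 0.239
```

carry_out --pt "0 0 0 0.006 0 0 0" --pt "0 0 0 0.012 -0.001 -0.001 0" --pt "0 0 0 0.017 -0.001 -0.001 0" --pt "0 0 0 0.017 -0.001 -0.001 0"

```text
clock: 12.6
eef_pos: [0.596, 0.11, 0.2375]
eef_rot: [-180.0, 0.4, 50.1]
force: [-6.4, -2.3, 9.7]
finger_gap: 0.231
```

carry_out --pt "0 0 0 0.006 -0.001 0 0" --pt "0 0 0 0.012 -0.002 -0.001 0" --pt "0 0 0 0.017 -0.003 -0.001 0" --pt "0 0 0 0.017 -0.003 -0.001 0"

```text
clock: 13.0
eef_pos: [0.5983, 0.1132, 0.2377]
eef_rot: [-180.0, 0.4, 50.1]
force: [-6.2, -2.4, 10.4]
finger_gap: 0.235
```

carry_out --pt "0 0 0 0.006 -0.001 -0.002 0" --pt "0 0 0 0.012 -0.003 -0.003 0" --pt "0 0 0 0.017 -0.004 -0.004 0" --pt "0 0 0 0.017 -0.004 -0.004 0"

```text
clock: 13.4
eef_pos: [0.6002, 0.1163, 0.238]
eef_rot: [180.0, 0.4, 50.0]
force: [-7.0, -3.2, 8.1]
finger_gap: 0.234
```

carry_out --pt "0 0 0 0.006 -0.002 -0.001 0" --pt "0 0 0 0.012 -0.004 -0.002 0" --pt "0 0 0 0.016 -0.006 -0.003 0" --pt "0 0 0 0.016 -0.006 -0.003 0"

```text
clock: 13.8
eef_pos: [0.6018, 0.1196, 0.2383]
eef_rot: [180.0, 0.5, 50.0]
force: [-4.5, -4.2, 6.0]
finger_gap: 0.233
```

carry_out --pt "0 0 0 0.006 -0.002 0 0" --pt "0 0 0 0.012 -0.005 -0.001 0" --pt "0 0 0 0.016 -0.007 -0.001 0" --pt "0 0 0 0.016 -0.007 -0.001 0"

```text
clock: 14.2
eef_pos: [0.6034, 0.1233, 0.2386]
eef_rot: [179.9, 0.5, 50.0]
force: [-4.4, -4.4, 5.6]
finger_gap: 0.236
```

carry_out --pt "0 0 0 0.005 -0.003 0 0" --pt "0 0 0 0.01 -0.006 -0.001 0" --pt "0 0 0 0.015 -0.009 -0.001 0" --pt "0 0 0 0.015 -0.009 -0.001 0"

```text
clock: 14.6
eef_pos: [0.6046, 0.1271, 0.2389]
eef_rot: [179.8, 0.5, 50.0]
force: [-3.5, -4.4, 5.7]
finger_gap: 0.232
```

carry_out --pt "0 0 0 0.005 -0.003 0 0" --pt "0 0 0 0.01 -0.007 -0.001 0" --pt "0 0 0 0.014 -0.01 -0.001 0" --pt "0 0 0 0.014 -0.01 -0.001 0"

```text
clock: 15.0
eef_pos: [0.6055, 0.1309, 0.2392]
eef_rot: [179.8, 0.4, 49.9]
force: [-1.3, -5.3, 5.3]
finger_gap: 0.23
```

carry_out --pt "0 0 0 0.005 -0.004 0 0" --pt "0 0 0 0.009 -0.008 -0.001 0" --pt "0 0 0 0.013 -0.011 -0.001 0" --pt "0 0 0 0.013 -0.011 -0.001 0"

```text
clock: 15.4
eef_pos: [0.6059, 0.1328, 0.2392]
eef_rot: [179.7, 0.6, 49.8]
force: [-2.3, -7.1, 5.0]
finger_gap: 0.232
```

carry_out --pt "0 0 0 0.004 -0.004 0 0" --pt "0 0 0 0.008 -0.008 -0.001 0" --pt "0 0 0 0.012 -0.012 -0.001 0" --pt "0 0 0 0.012 -0.012 -0.001 0"

```text
clock: 15.8
eef_pos: [0.6061, 0.1342, 0.2393]
eef_rot: [179.5, 0.7, 49.7]
force: [-2.0, -10.4, 6.4]
finger_gap: 0.234
```

carry_out --pt "0 0 0 0.003 -0.003 0 0" --pt "0 0 0 0.006 -0.007 0 0" --pt "0 0 0 0.008 -0.01 0 0" --pt "0 0 0 0.008 -0.01 0 0" --pt "0 0 0 0.008 -0.01 0 0"

```text
clock: 16.3
eef_pos: [0.6061, 0.1352, 0.2393]
eef_rot: [179.4, 0.8, 49.6]
force: [-0.1, -12.2, 6.2]
finger_gap: 0.234
```

At the stop: force rose to 12 N with no further rise in z (about 1.5 turns). Relax, let go, rise and look at the bar.

carry_out --pt "0 0 0 -0.006 0.008 0 0" --pt "0 0 0 -0.012 0.015 0 0" --pt "0 0 0 -0.012 0.015 -0.004 53" --pt "0 0 0 -0.012 0.015 -0.004 53" --pt "0 0 0 -0.012 0.015 -0.004 53" --pt "0 0 0 -0.012 0.015 -0.1 53" --pt "0 0 0 -0.012 0.015 -0.25 53" --pt "0 0 0 -0.012 0.015 -0.35 53" --pt "0 0 0 -0.012 0.015 -0.35 53"

```text
clock: 17.2
eef_pos: [0.6074, 0.146, 0.3321]
eef_rot: [179.7, -0.4, 50.3]
force: [0.7, 0.5, -0.3]
finger_gap: 0.528
```

Run:
```python
from h import *
st();o=robot.get_obs();print(o['joints'].round(0))
R=T_tool()[:3,:3]; print(R.T@(np.array([.53,-.12,.33])-o['eef_pos'])/.25)
```

```text
clk 17.2 p [0.6074 0.146  0.3321] r 0.0541 brg 8.8 F tan 0.4 rad 0.8 z -0.3 gap 0.528 [179.7  -0.4  50.3]
[ 12.  19. -37.  87.  12.  77. -66.]
[-1.01639248  0.44206745  0.00288606]
```

carry_out --pt "0 0 -0.03 -0.17 0.07 0 53" --pt "0 0 -0.07 -0.34 0.15 0 53" --pt "0 0 -0.11 -0.5 0.22 0 53" --pt "0 0 -0.15 -0.67 0.29 0 53" --pt "0 0 -0.193 -0.84 0.37 0 53" --pt "0 0 -0.193 -1 0.44 0 53" --pt "0 0 -0.193 -1 0.44 0 53" --pt "0 0 -0.193 -1 0.44 0 53" --pt "0 0 -0.193 -1 0.44 0 53"

```text
clock: 18.1
eef_pos: [0.5297, -0.1166, 0.3264]
eef_rot: [-180.0, -0.1, 85.1]
force: [0.2, 0.5, 0.9]
finger_gap: 0.53
```

Run:
```python
from h import *
st();shot('wrist','w2');o=robot.get_obs();print(o['joints'].round(0))
```

```text
clk 18.1 p [ 0.5297 -0.1166  0.3264] r 0.2555 brg -95.5 F tan 0.2 rad -0.5 z 0.9 gap 0.53 [-1.80e+02 -1.00e-01  8.51e+01]
[ 39.   9. -34.  98.   5.  75.  -1.]
```

View pics/w2.png

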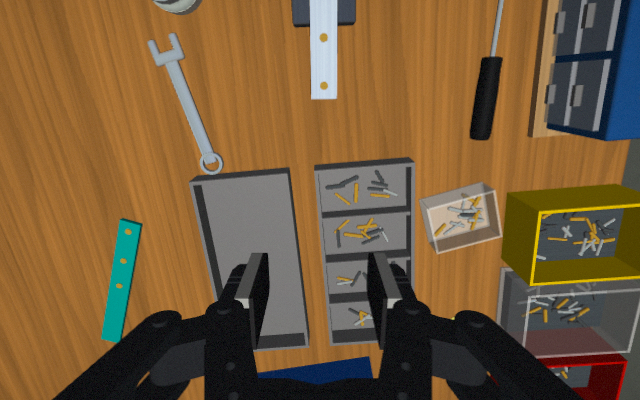

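Bar end at (311,98)–(337,98), bed end at row ~24; tray rim corners (191,183),(290,170),(309,344),(215,353).

Run:
```python
from h import *
b=atz('w2',[(311,98),(337,98),(311,15),(337,15)],.053);print(b.round(4));
print('bed',atz('w2',[(297,25),(355,23)],.045).round(4))
t=atz('w2',[(191,183),(290,170),(309,344),(215,353)],.034);print('tray',t.round(4))
for e in ((0,1),(1,2),(2,3),(3,0)):
    v=t[e[1]]-t[e[0]];print(np.hypot(*v[:2]).round(4),np.degrees(np.arctan2(v[1],v[0])).round(1))
print(t.mean(0))
e=(b[0]+b[1])/2; m=(b[2]+b[3])/2; u=(m-e)/np.linalg.norm(m-e); print('bar end',e,'dir',np.degrees(np.arctan2(u[1],u[0])))
C=np.array([.5563,.137]); a=np.arctan2(C[1]-e[1],C[0]-e[0]); print('dir via axis',np.degrees(a),'dist',np.hypot(*(C-e[:2])))
u=np.array([np.cos(a),np.sin(a),0]); g=e+.024*u; g[2]=.045
T=T_tool(); print('grasp',g,T[:3,:3].T@(g-T[:3,3])/.25)
```

```text
[[ 0.5263 -0.0543  0.053 ]
 [ 0.5561 -0.0568  0.053 ]
 [ 0.5341  0.0309  0.053 ]
 [ 0.5619  0.0284  0.053 ]]
bed [[0.5178 0.0236 0.045 ]
 [0.5816 0.0201 0.045 ]]
tray [[ 0.3601 -0.148   0.034 ]
 [ 0.4907 -0.1417  0.034 ]
 [ 0.4892 -0.4184  0.034 ]
 [ 0.3419 -0.423   0.034 ]]
0.1307 2.8
0.2767 -90.3
0.1474 -178.2
0.2755 86.2
[ 0.42045956 -0.28277935  0.034     ]
bar end [ 0.54120756 -0.05556089  0.053     ] dir 85.42285788205133
dir via axis 85.51846126861457 dist 0.19315144300726975
grasp [ 0.54308287 -0.03163427  0.045     ] [0.33985952 0.02415807 1.12699524]
```

carry_out --pt "0 0 0 0.15 0.01 0.1 60" --pt "0 0 0 0.32 0.023 0.2 60" --pt "0 0 0 0.324 0.024 0.35 60" --pt "0 0 0 0.324 0.024 0.5 60" --pt "0 0 0 0.324 0.024 0.65 60" --pt "0 0 0 0.324 0.024 0.8 60" --pt "0 0 0 0.324 0.024 0.9 60" --pt "0 0 0 0.324 0.024 0.9 60"

```text
clock: 18.95
eef_pos: [0.5391, -0.0361, 0.098]
eef_rot: [-179.5, -0.1, 85.1]
force: [-1.0, -0.9, -0.4]
finger_gap: 0.6
```

Run:
```python
from h import *
st();o=robot.get_obs();T=T_tool();g=np.array([.5428,-.0356,.045]);print(T[:3,:3].T@(g-T[:3,3])/.25)
shot('wrist','w3');shot('side','s4')
a=cv2.imread('pics/w3.png')[:200,200:440];b=cv2.imread('pics/s4.png')[150:270,250:394]
cv2.imwrite('pics/e.png',np.hstack([cv2.resize(a,(400,333)),cv2.resize(b,(400,333),interpolation=2)]))
```

```text
clk 18.95 p [ 0.5391 -0.0361  0.098 ] r 0.1745 brg -94.9 F tan -0.9 rad 1.0 z -0.4 gap 0.6 [-1.795e+02 -1.000e-01  8.510e+01]
[0.0028816  0.01661685 0.21200385]
```

View pics/e.png

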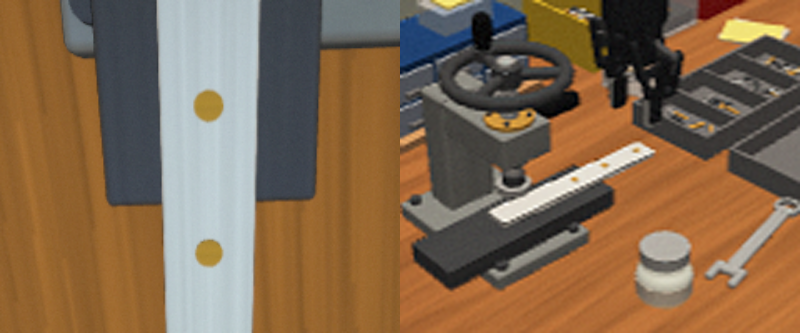

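carry_out --pt "0 0 0 0.003 0.015 0 60" --pt "0 0 0 0.003 0.015 0.07 60" --pt "0 0 0 0.003 0.015 0.14 60" --pt "0 0 0 0.003 0.015 0.208 60" --pt "0 0 0 0.003 0.015 0.208 60" --pt "0 0 0 0.003 0.015 0.208 30" --pt "0 0 0 0.003 0.015 0.208 10" --pt "0 0 0 0.003 0.015 0.208 10" --pt "0 0 0 0.003 0.015 0.208 10" --pt "0 0 0 0.003 0.015 0.208 10"

```text
clock: 20.05
eef_pos: [0.5473, -0.0381, 0.0507]
eef_rot: [179.9, -0.0, 84.9]
force: [0.2, 0.2, 1.1]
finger_gap: 0.307
```

Grip is too high (TCP 51 mm vs bar 45–53 mm): reopen, go 6 mm lower, close again.

carry_out --pt "0 0 0 0 0 0 60" --pt "0 0 0 0 0 0 60" --pt "0 0 0 0 0 0.012 60" --pt "0 0 0 0 0 0.024 60" --pt "0 0 0 0 0 0.024 60" --pt "0 0 0 0 0 0.024 40" --pt "0 0 0 0 0 0.024 10" --pt "0 0 0 0 0 0.024 10" --pt "0 0 0 0 0 0.024 10" --pt "0 0 0 0 0 0.024 10"

```text
clock: 21.05
eef_pos: [0.5466, -0.0381, 0.0442]
eef_rot: [180.0, 0.0, 84.9]
force: [-0.7, 0.7, 0.8]
finger_gap: 0.326
```

Run:
```python
from h import *
st();shot('wrist','w4')
cv2.imwrite('pics/w4c.png',cv2.imread('pics/w4.png'))
print(robot.get_obs()['force'])
```

```text
clk 21.05 p [ 0.5466 -0.0381  0.0442] r 0.1761 brg -92.4 F tan -0.7 rad -0.6 z 0.8 gap 0.326 [180.    0.   84.9]
[ 0.30065714 -0.05794736  1.38954834]
```

View pics/w4c.png

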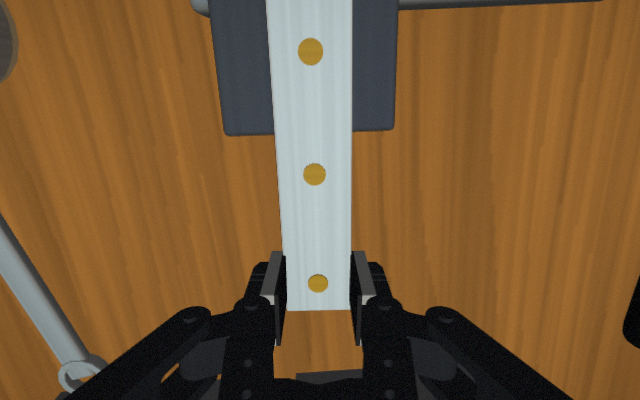

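Bar is held squarely between the pads (end at row 308, pads rows 250–340). Draw it out straight.

carry_out --pt "0 0 0 0 0 -0.012 10" --pt "0 0 0 -0.03 0 -0.012 10" --pt "0 0 0 -0.1 0 -0.012 10" --pt "0 0 0 -0.18 0 -0.012 10" --pt "0 0 0 -0.27 0 -0.012 10" --pt "0 0 0 -0.36 0 -0.015 10" --pt "0 0 0 -0.45 0 -0.02 10" --pt "0 0 0 -0.54 0 -0.03 10" --pt "0 0 0 -0.62 0 -0.05 10" --pt "0 0 0 -0.68 0 -0.08 10"

```text
clock: 22.1
eef_pos: [0.5297, -0.2103, 0.0633]
eef_rot: [-179.9, 0.0, 84.8]
force: [0.1, -0.2, -1.8]
finger_gap: 0.327
```

carry_out --pt "0 0 0 -0.02 0 -0.05 10" --pt "0 0 0 -0.02 0 -0.12 10" --pt "0 0 0 -0.02 0 -0.18 10" --pt "0 0 0 -0.02 0 -0.22 10" --pt "0 0 0 -0.02 0 -0.22 10"

```text
clock: 22.6
eef_pos: [0.5327, -0.2122, 0.1212]
eef_rot: [179.8, 0.1, 85.0]
force: [0.3, 0.3, -1.2]
finger_gap: 0.333
```

Run:
```python
from h import *
st();shot('side','s5');T=T_tool()
y=np.radians(89); u=np.array([np.cos(y),np.sin(y),0]); g=np.array([.424,-.282,0])-.0925*u; g[2]=.10
print(g,T[:3,:3].T@(g-T[:3,3])/.25, robot.get_obs()['joints'].round(0))
cv2.imwrite('pics/f.png',cv2.resize(cv2.imread('pics/s5.png')[130:280,240:480],None,fx=3,fy=3,interpolation=2))
```

```text
clk 22.6 p [ 0.5327 -0.2122  0.1212] r 0.3506 brg -93.5 F tan 0.3 rad -0.3 z -1.2 gap 0.333 [1.798e+02 1.000e-01 8.500e+01]
[ 0.42238565 -0.37448591  0.1       ] [-0.68538196 -0.37891861  0.07989332] [ 44.  24. -32. 106.  16.  54.   0.]
```

View pics/f.png

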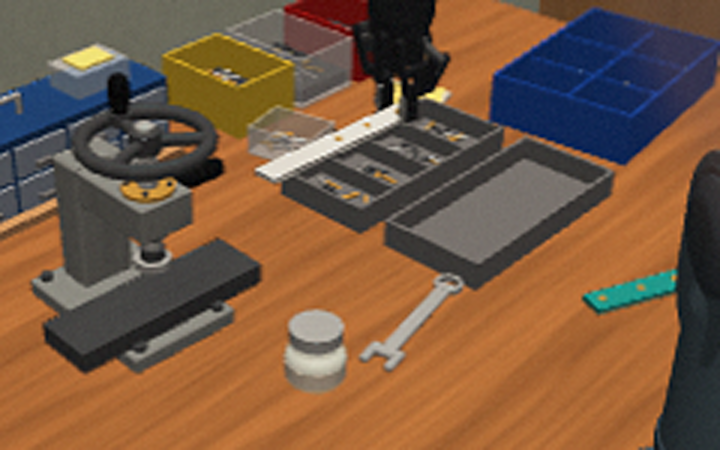

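carry_out --pt "0 0 -0.005 -0.12 -0.07 0 10" --pt "0 0 -0.01 -0.25 -0.14 0 10" --pt "0 0 -0.015 -0.38 -0.21 0 10" --pt "0 0 -0.022 -0.5 -0.28 0 10" --pt "0 0 -0.022 -0.62 -0.34 0 10" --pt "0 0 -0.022 -0.685 -0.379 0 10" --pt "0 0 -0.022 -0.685 -0.379 0 10" --pt "0 0 -0.022 -0.685 -0.379 0 10" --pt "0 0 -0.022 -0.685 -0.379 0.08 10" --pt "0 0 -0.022 -0.685 -0.379 0.08 10"

```text
clock: 23.65
eef_pos: [0.421, -0.3709, 0.0967]
eef_rot: [-179.8, -0.3, 89.1]
force: [-0.8, 0.6, -1.6]
finger_gap: 0.326
```

Run:
```python
from h import *
st();shot('wrist','w5');T=T_tool()
y=np.radians(89); u=np.array([np.cos(y),np.sin(y),0]); g=np.array([.424,-.282,0])-.0925*u; g[2]=.0045
print(T[:3,:3].T@(g-T[:3,3])/.25)
```

```text
clk 23.65 p [ 0.421  -0.3709  0.0967] r 0.5258 brg -104.7 F tan -1.0 rad -0.4 z -1.6 gap 0.326 [-179.8   -0.3   89.1]
[-0.01319237  0.00499625  0.37234356]
```

View pics/w5.png

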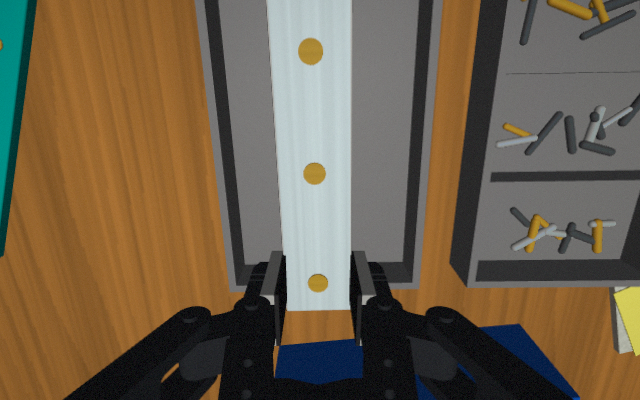

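Bar is centred across the tray (rims at columns ~205–235 and 415–440). I check the end wall (outer rim row 289) before lowering.

Run:
```python
from h import *
t=atz('w5',[(234,290),(421,289),(199,0),(442,0)],.034);print(t.round(4))
print(atz('w5',[(300,309)],.105))
```

```text
[[ 0.3618 -0.4245  0.034 ]
 [ 0.4896 -0.4254  0.034 ]
 [ 0.3598 -0.2487  0.034 ]
 [ 0.4867 -0.2508  0.034 ]]
[[ 0.4119342  -0.38831787  0.105     ]]
```

carry_out --pt "0 0 0 -0.01 0.01 0.08 10" --pt "0 0 0 -0.015 0.012 0.16 10" --pt "0 0 0 -0.015 0.012 0.24 10" --pt "0 0 0 -0.015 0.012 0.3 10" --pt "0 0 0 -0.015 0.012 0.33 10" --pt "0 0 0 -0.015 0.012 0.345 10" --pt "0 0 0 -0.015 0.012 0.345 10" --pt "0 0 0 -0.015 0.012 0.345 10"

```text
clock: 24.5
eef_pos: [0.4251, -0.3789, 0.0136]
eef_rot: [179.9, 0.1, 88.9]
force: [-1.0, -0.5, -3.0]
finger_gap: 0.33
```

carry_out --pt "0 0 0 0 0 0.012 10" --pt "0 0 0 0 0 0.024 10" --pt "0 0 0 0 0 0.032 10" --pt "0 0 0 0 0 0.032 10" --pt "0 0 0 0 0 0.032 10"

```text
clock: 25.0
eef_pos: [0.4245, -0.3786, 0.0051]
eef_rot: [180.0, 0.0, 88.9]
force: [-0.8, 0.2, 1.2]
finger_gap: 0.324
```

carry_out --pt "0 0 0 0 0 0.004 10" --pt "0 0 0 0 0 0.004 10"

```text
clock: 25.2
eef_pos: [0.4245, -0.3786, 0.005]
eef_rot: [-180.0, 0.0, 88.9]
force: [-2.1, 0.6, 7.3]
finger_gap: 0.328
```

Bar rests on the floor. Release, rise straight and check.

carry_out --pt "0 0 0 0 0 0 45" --pt "0 0 0 0 0 0 60" --pt "0 0 0 0 0 0 60" --pt "0 0 0 0 0 -0.02 60" --pt "0 0 0 0 0 -0.1 60" --pt "0 0 0 0 0 -0.25 60" --pt "0 0 0 0 0 -0.45 60" --pt "0 0 0 0 0 -0.65 60" --pt "0 0 0 0 0 -0.65 60" --pt "0 0 0 0 0 -0.65 60"

```text
clock: 26.2
eef_pos: [0.4254, -0.3793, 0.1685]
eef_rot: [179.8, 0.2, 88.9]
force: [0.1, 0.0, -0.6]
finger_gap: 0.599
```

Run:
```python
from h import *
st();shot('scene','z1');shot('side','z2')
a=cv2.imread('pics/z1.png')[90:300,200:370];b=cv2.imread('pics/z2.png')[140:280,240:480]
cv2.imwrite('pics/z.png',np.hstack([cv2.resize(a,(320,395),interpolation=2),cv2.resize(cv2.copyMakeBorder(b,0,58,0,0,0),(480,395),interpolation=2)]))
```

```text
clk 26.2 p [ 0.4254 -0.3793  0.1685] r 0.5328 brg -104.0 F tan 0.1 rad -0.0 z -0.6 gap 0.599 [179.8   0.2  88.9]
```

View pics/z.png

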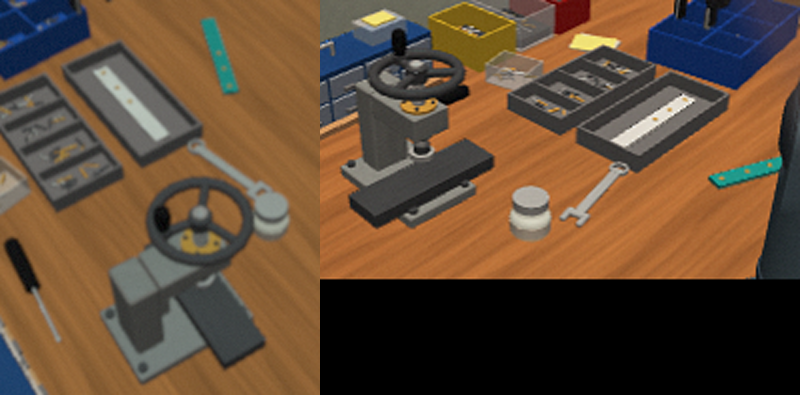

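```bash
python3 -c "
from station import robot
print(robot.hand_in())"
```

```text
the job is handed in; nothing more can be done
None
```

I wound the press open by about 1.5 turns until the spindle met its stop. I then drew the bar out, laid it flat in the undivided tray and handed the job in at 26 s of the 72 s allowed.

- **Opening the press:** The wheel ran with about 4–7 N at the handle. At the stop the force rose to about 12 N along the path and the spindle rose no further. I eased off part of that force before letting go, so the hand still pressed lightly against the stop as the fingers opened.
- **Moving the bar:** My first grip was too high on the bar, with the tool point at 51 mm against the bar's 45–53 mm. I reopened, went about 6 mm lower and gripped again. The bar stayed level when lifted. I let go of it only once it was on the tray floor, where the contact force read about 7 N.
- **Last checks:** The final scene and side pictures show the bar flat along the tray, clear of its walls. The handle stands where I left it at the stop, the pad is up, and the divided tray, jar, spanner, screwdriver and screw box look undisturbed. The bottle, hammer and packing block were outside these last pictures, but the arm never went near them. The gripper was clear of everything, with the force reading near zero.
- **Disagreement:** The side camera put positions up to about 10 mm off the scene and wrist cameras. I used the scene and wrist values.

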